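Mark the depth of a blind bore with a collared gauge rod

TASK

Take the steel gauge rod out of its small stand, put it down the narrow middle bore of the aluminium tube block and press it gently but firmly home, against the drag of the spring grip in the bore, until it really bottoms out. Then slide the rod's collar down until it lies on the top of the block, to mark the depth, and leave the rod standing there fully home. Leave the petri dish, the sample cup and the tape roll alone.

Things in the scene. Friction and masses are not known exactly. Their poses are not given: they have to be found in the camera images.
- block: Aluminium tube block, 60 (x) by 150 (y) by 85 mm high, fixed; origin at the centre of its underside, z up. In its top are two wide wells (21 mm, centres 45 mm either side of the middle along y; the one at +y holds a capped sample tube standing 25 mm out of the block) and, in the very middle, one narrow bore (14 mm).
- bore_mouth (a point): Centre of the narrow bore's mouth (2 mm chamfer), level with the block's top. The bore is blind; its depth differs, 48 to 72 mm, and cannot be seen. Two spring balls in its wall, 22 mm down, drag on the rod with about 4 to 8 N either way, so it does not sink by its own weight (about 1 N) but must be pushed. The floor takes 20 N at most, the block's top 25 N.
- stand: Grey plastic stand, 56 by 56 by 40 mm high, fixed to the worktop, with one 14 mm hole 34 mm deep in the middle; origin at the centre of its underside. The rod stands in it at the start.
- rod: Steel depth gauge rod, 12 mm across, 120 mm long, with a coned foot (7 mm flat end, cone 6 mm high) and fine dark rings; origin at the centre of its foot end, z along the rod to its top. Loose, 70 g nominal. It carries the collar. Starts upright in the stand, foot 6 mm above the worktop.
- rod_top (a point): Centre of the rod's top end, 120 mm from the foot.
- collar (a joint): How far the collar has been slid down the rod from its uppermost place, m (0 to 0.050). At 0 its underside is 84 mm above the rod's foot; it starts between 0 and 0.004. It holds by friction, about 2.5 N either way, and stays where it is left.
- collar_under (a point): Centre of the underside of the collar, a black disc 30 mm across and 8 mm high round the rod; the rod above it (28 mm at the start) is free to grip. Pushed from above it slides down the rod.
- petri_dish_2: Bystander: flat round clear petri dish, 90 mm across, 16 mm high, loose; origin under its centre.
- sample_cup: Bystander: sample cup with a screw lid, 58 mm across, 68 mm high, loose; origin under its centre.
- tape_1: Bystander: roll of masking tape lying flat, 96 mm across, 25 mm high, loose; origin under its centre.
- bore_floor (a joint): Give of the stiff bore floor round the pin, m: 0 unloaded, about 0.0005 per 10 N of the rod's push on the floor (0.00015 at 4 N, 0.00095 at 20 N). Far smaller than the noise of a reading: judge it by the force at the wrist.
- floor_pin (a joint): Travel of the soft feeler pin that stands 3 mm proud of the bore's floor, m: 0 untouched, 0.003 when the rod's foot is on the floor (under 1 N). Out of sight; not much larger than the noise of one reading. It does not tell where the floor is.
Not all that is in view belongs to the job. Leave any turquoise look-alike of the rod alone.

How it is judged (in metres and radians):
On the way, in this order (a step that is already met when the one before it is completed fails the run):
1. the rod is lifted out of the stand (height (world z) of rod above 0.045 m), for 0.1 s.
2. the rod is in the narrow bore, pressed on the bore's floor with over 4 N, the collar still clear of the block by more than 5 mm (horizontal distance between rod and bore_mouth below 0.004 m and value of joint bore_floor above 0.00015 m and z of collar_under in the frame of block above 0.09 m), for 0.1 s.
At the end, for the whole second after the job is handed in: The rod stands upright (within 4 degrees) in the narrow bore, its foot on the bore's floor (within 2 mm: the floor pin pressed in by more than 1 of its 3 mm), the collar's underside on the block's top (within 2 mm), released and at rest (horizontal distance between rod and bore_mouth below 0.004 m and value of joint floor_pin above 0.001 m and angle between rod's own z axis and vertical below 0.07 rad and z of collar_under in the frame of block below 0.087 m and linear speed of rod below 0.01 m/s); the robot touches nothing.
It fails at once if the rod is struck or pressed on the bore's floor with more than 20 N (value of joint bore_floor above 0.00095 m).
It fails at once if the collar is pressed on the block with more than 25 N (contact force between collar and block above 25 N).
It fails at once if the petri dish, sample cup or tape roll is shifted more than 20 mm (distance of any of petri_dish_2, sample_cup, tape_1 from where it was at the start of the episode above 0.02 m).
It also fails if it takes over 70 s, if anything falls off the work surface, if the arm or the gripper's body presses on something with over 40 N, if the wrist force passes 120 N, or if a joint passes its speed limit or range.

ROBOT

A 6-joint arm with a two-finger parallel gripper is mounted at the origin on a cart in front of the work surface, level with it; the furniture and walls round the work are solid. World frame = base frame: x ahead of the robot, y to its left, z up, the work surface at z = 0. Lengths are in mm, angles in degrees, forces in N, time in s.
With the tool pointing down it reaches from about 350 to 850 mm from the base axis. Payload 8.1 kg.
Tool frame: the origin (TCP) lies at the very end of the fingers, on their centre line; the grasp point (between the pads) lies 19 mm behind it; z points along the fingers, y is the line along which they close (so a half turn about z gives the same grasp; the last joint's range is limited). The gripper opens to 85 mm and grips with 20 to 120 N. Pads are 22 mm wide; open, the fingers measure 114 mm over their backs; the gripper's body (76 mm by 85 mm) begins 54 mm behind the grasp point. The pads swing forward as they close: fully open they stand 13 mm farther back than shut.
Start: joints at [-76.226, 7.471, 85.268, -0, 87.261, -4.893], TCP at [192.06, -568.435, 203.892] pointing down, gripper open.
Joint ranges: [-169.43, 169.43], [-51.17, 129.36], [1.28, 143.12], [-76.62, 256.62], [0, 156.53], [-152.29, 152.29]. Speed limits (degrees/s): [136.94, 136.94, 159.86, 180, 180, 180].

INTERFACE

Orientations are given as [roll, pitch, yaw] about the fixed x, y, z axes, in that order (R = Rz(yaw) Ry(pitch) Rx(roll)).
In Python, from bench import status, viewer, job gives the robot as it stands.
- The arm moves only by the tool arm_command, never from a script. Its argument "targets" is a list that holds one entry, the list of rows, each a list of 7 numbers: the shift along the world's x, y, z in m, then the turn, a rotation vector about the world's x, y, z in rad, then the opening, from -1 (shut) to 1 (fully open). In form: [[[dx, dy, dz, rx, ry, rz, gripper], ...]]. A call has 1 to 10 rows; each row shifts and turns the commanded pose from where the row before left it; what a row does not reach is not made up. A row lasts 1/8 s, in which the tool goes at most 62.5 mm and 10.7 degrees, less where a joint would pass 70% of its speed; a pose out of reach is approached as far as the arm can. A call with a gripper value outside its range is refused whole. The fingers move at their own pace and stop on an object; "force" is the grip in N (left out, the last holds). Time passes only in rows, so rows that do not move let the fingers close. It gives the time, the measured TCP pose, the force, the opening and the grip force at its end, in the units of the state.
- status.sense(): the state, without advancing time (a new reading comes with each control period).
- viewer.snapshot(name): name is "side" or "top"; returns the picture (480x640x3 uint8, red, green, blue); there is no depth.
- viewer.camera_model(name): a dict with "vertical_fov" (degrees; the focal length in pixels is half the picture's height over the tangent of half this angle, whatever the lens; pixels are square), "cx", "cy" (the principal point, pixels), "k1" (the pictures are not rectified: a ray, as slopes to the right and down, at radius r is drawn at 1 + k1 r^2 times it, then the intrinsics apply), "xyz" and "attitude" of the camera in the world. Camera axes: x right, y down, z forward; pixel columns grow to the right and rows downward; lengths in mm; the calibration is good to about 2 mm. A picture is of the moment at which its call begins. camera_model takes no time and is no camera call.
- job.hand_in(): hands the job in; it is judged then, once.
The state is a dict: "time": time; "joint_pos": joint angles; "qd": joint speeds; "joint_efforts": joint torques, N m; "tool_pos": TCP position; "tcp_rot": TCP orientation; "ft_force": force on the tool from outside, world axes, zero at the start; "wrist_torque": the same for the moment, N m; "finger_gap": finger opening in mm; "grip_force": force on a finger pad.
Only numpy, scipy, OpenCV 4.12 (cv2) and the standard library are available. Lean on these libraries where they do the work, as an engineer would, in place of code of your own. Each camera call takes 0.05 s, during which the arm holds its last target. There are 200 camera calls.

## Working session

There is one attempt and no reset: what is moved stays moved. The work goes in short steps, Python scripts to look and compute and a tool call to move; the robot and the scene stay as the last step left them, time stands still between calls to the robot, and variables do not carry over. Pictures are saved under pics/ and viewed, at most 10 in all, crops included, and the job is handed in when it is done.

Besides the shell and the picture viewer there is one more tool, called after "Call:" by a JSON object that holds its "op" and its "data", one argument or row to a line. arm_command: Moves the arm, as the interface text tells. Its arguments: {"type":"object","properties":{"targets":{"type":"array"},"force":{"type":"number"}},"required":["targets"]}

```bash
mkdir -p pics; python3 - <<'E'
from bench import status, viewer
import cv2
for n in("side","top"):
    cv2.imwrite(f"pics/{n}0.png",viewer.snapshot(n)[:,:,::-1]); print(viewer.camera_model(n))
s=status.sense();print(s)
E
```

```text
{'vertical_fov': 49.73741239790664, 'cx': 327.8225154382884, 'cy': 237.07187466561214, 'k1': 0.002736732341540261, 'xyz': array([208.94368021, 432.60670182, 969.64287979]), 'attitude': array([-146.7100819 ,    0.41883553, -147.72156132])}
{'vertical_fov': 57.46850571450515, 'cx': 320.2111466168341, 'cy': 237.17124912172585, 'k1': -0.026064498525131992, 'xyz': array([ 321.54232847,  -34.24925633, 1045.48948235]), 'attitude': array([-169.77618143,    0.83233025,  -89.73337298])}
{'time': 0.1, 'joint_pos': array([-7.62277286e+01,  7.51118782e+00,  8.53236153e+01,  1.58623357e-03,
        8.72614634e+01, -4.89203147e+00]), 'qd': array([ 0.00800944, -0.06131293, -0.20805191,  0.11009229, -0.03795653,
        0.00869579]), 'joint_efforts': array([ 2.35680978e-03, -5.70953822e+01, -5.01938832e+01, -5.92872311e-05,
        8.26808828e-03, -1.78062203e-05]), 'tool_pos': array([ 191.92571081, -567.90292294,  202.939611  ]), 'tcp_rot': array([-1.79904219e+02, -9.78796969e-03,  1.86642175e+01]), 'ft_force': array([-0.29484285, -0.30009266, -0.09205191]), 'wrist_torque': array([ 0.01923159,  0.00617317, -0.00391127]), 'grip_force': 0.0, 'finger_gap': 85.39128832913505}
```

View pics/side0.png

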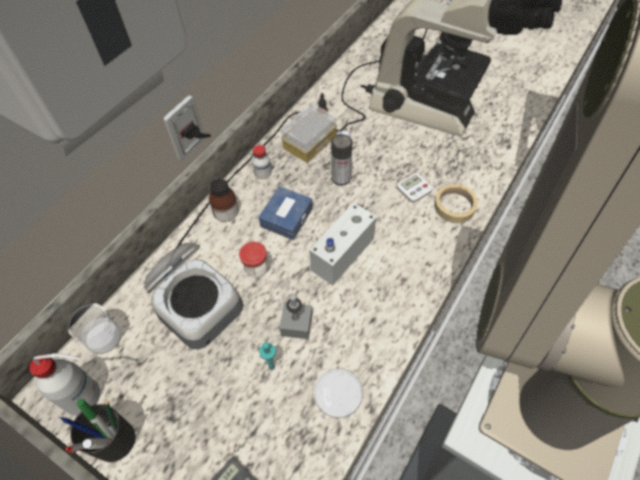

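View pics/top0.png

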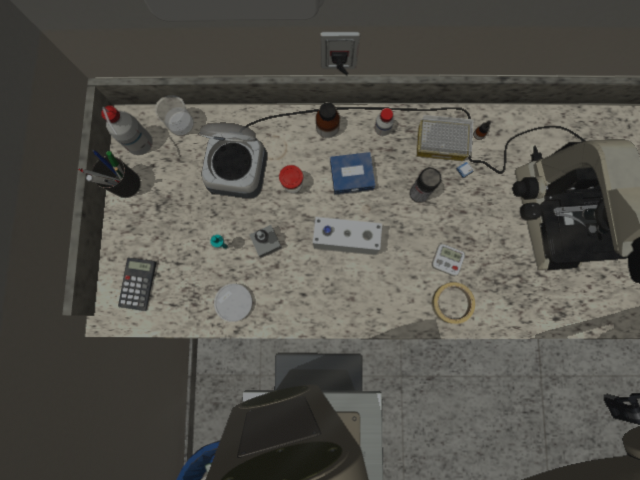

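The two pictures show two rod-like things. One is dark, with a black collar, in the grey stand at top (263,238) / side (294,303). The other is turquoise, at top (217,241) / side (267,350). The grey/black one in the stand fits the description, and the turquoise one is the look-alike. The block is at top (347,234) / side (343,243). I'll confirm this with an enlarged crop.

```bash
python3 - <<'E'
import cv2,numpy as np
s=cv2.imread("pics/side0.png");t=cv2.imread("pics/top0.png")
def c(im,x,y,w,h,f):
    return cv2.resize(im[y:y+h,x:x+w],(w*f,h*f),interpolation=cv2.INTER_CUBIC)
a=np.vstack([np.hstack([c(s,265,280,66,60,6),c(t,235,215,66,60,6)]),
 np.hstack([c(s,300,200,99,75,4),c(t,300,200,99,75,4)])])
cv2.imwrite("pics/crop0.png",a);print(a.shape)
E
```

```text
(660, 792, 3)
```

View pics/crop0.png

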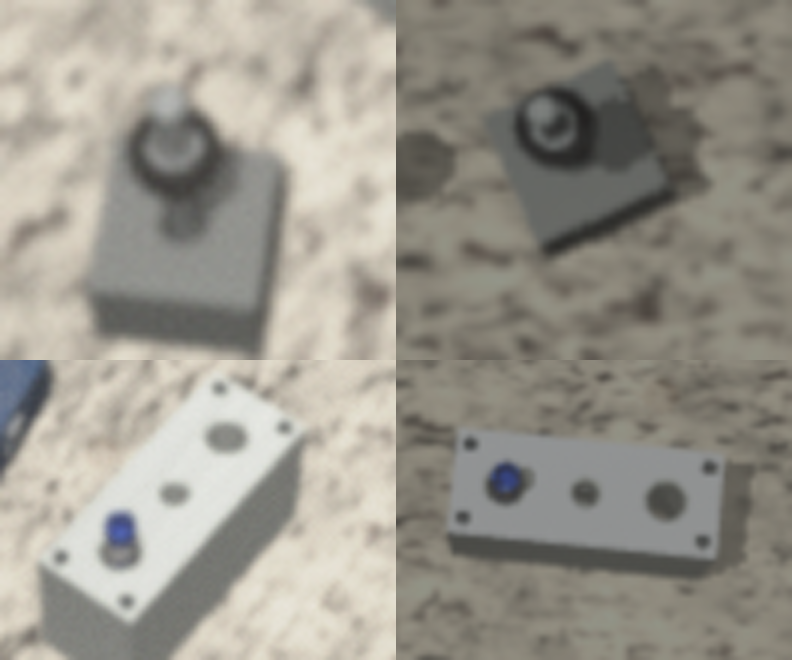

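```bash
cat > h.py <<'E'
import numpy as np,cv2
from scipy.spatial.transform import Rotation as R
from scipy.optimize import least_squares
from bench import status,viewer
M={n:viewer.camera_model(n) for n in("side","top")}
def proj(n,P):
    m=M[n];f=240/np.tan(np.radians(m["vertical_fov"]/2))
    K=np.array([[f,0,m["cx"]],[0,f,m["cy"]],[0,0,1]])
    W=R.from_euler("xyz",m["attitude"],degrees=True).as_matrix().T
    return cv2.projectPoints(np.atleast_2d(P).astype(float),cv2.Rodrigues(W)[0],-W@m["xyz"],K,np.array([m["k1"],0,0,0]))[0][:,0]
def tri(s,t,z=None):
    g=lambda p:np.r_[proj("side",p)[0]-s,proj("top",p)[0]-t]
    r=least_squares(g,[400,0,50],x_scale=100);return r.x.round(1),r.fun.round(2)
def ray0(n,px,z):
    return least_squares(lambda p:proj(n,[p[0],p[1],z])[0]-px,[400,0]).x.round(1)
E
python3 - <<'E'
from h import *
cs=lambda x,y:((x+.5)/6-.5+265,(y+.5)/6-.5+280); ct=lambda x,y:((x-396+.5)/6-.5+235,(y+.5)/6-.5+215)
bs=lambda x,y:((x+.5)/4-.5+300,(y-360+.5)/4-.5+200); bt=lambda x,y:((x-396+.5)/4-.5+300,(y-360+.5)/4-.5+200)
for n,a,b in [("rodtop",cs(169,103),ct(541,110)),("collar",cs(173,152),ct(556,127)),
 ("st_a",cs(283,155),ct(672,185)),("st_b",cs(257,308),ct(545,248)),("st_c",cs(92,292),ct(487,115)),
 ("bore",bs(175,493),bt(585,492)),("well",bs(226,437),bt(665,501)),("h1",bs(220,388),bt(709,467)),("h2",bs(284,428),bt(703,542)),("h3",bs(126,601),bt(462,517)),("h4",bs(61,557),bt(470,443))]:
    print(n,np.round(a,1),np.round(b,1),*tri(a,b))
E
```

```text
rodtop [292.8 296.8] [258.8 232.9] [495.1 111.2 127.1] [-0.37 -0.14  0.12  0.45]
collar [293.4 304.9] [261.2 235.8] [495.9 111.2  92.2] [-0.16 -0.06  0.05  0.2 ]
st_a [311.8 305.4] [280.6 245.4] [482.4  73.3  38.8] [-0.34 -0.12  0.11  0.41]
st_b [307.4 330.9] [259.4 255.9] [458.9 122.6  38.5] [ 0.14  0.05 -0.05 -0.17]
st_c [279.9 328.2] [249.8 233.8] [509.  146.3  37.6] [-0.71 -0.27  0.24  0.89]
bore [343.4 232.9] [346.9 232.6] [503.4 -79.2  87.3] [-0.52 -0.18  0.15  0.58]
well [356.1 218.9] [366.9 234.9] [ 498.9 -123.5   87. ] [-0.36 -0.12  0.1   0.39]
h1 [354.6 206.6] [377.9 226.4] [ 517.6 -148.2   88.5] [-0.5  -0.18  0.14  0.54]
h2 [370.6 216.6] [376.4 245.1] [ 475.8 -144.1   87.7] [-0.33 -0.11  0.09  0.35]
h3 [331.1 259.9] [316.1 238.9] [489.5 -10.7  88.9] [-0.27 -0.1   0.08  0.31]
h4 [314.9 248.9] [318.1 220.4] [531. -15.  89.] [-0.43 -0.16  0.13  0.49]
```

The crop confirms it: the steel rod with the black collar is in the grey stand (rod top at side (293,297), top (259,233)). The bore is at side (343,233), top (347,233).

Triangulated results:
- **Rod:** about (495.5, 111), top at z ≈ 126.
- **Bore:** about (503.5, -79.4), heights reading about 2 mm high.
- **Block yaw:** about -5.8°.

Next I move above the rod with the fingers closing along x.

Call:
{"op": "arm_command", "data": {
  "targets": [
    [[0.02, 0.045, 0.003, 0, 0, 0.083, 0], [0.02, 0.045, 0.003, 0, 0, 0.083, 0], [0.02, 0.045, 0.003, 0, 0, 0.083, 0], [0.02, 0.045, 0, 0, 0, 0.083, 0], [0.02, 0.045, 0, 0, 0, 0.083, 0], [0.02, 0.045, 0, 0, 0, 0.083, 0], [0.02, 0.045, 0, 0, 0, 0.083, 0], [0.02, 0.045, 0, 0, 0, 0.083, 0], [0.02, 0.045, 0, 0, 0, 0.083, 0], [0.02, 0.045, 0, 0, 0, 0.083, 0]]
  ],
  "force": 80
}}

```text
time: 1.35
tool_pos: [392.3, -116.8, 212.7]
tcp_rot: [180.0, -0.0, 66.4]
ft_force: [1.0, -0.7, -0.5]
finger_gap: 42.7
grip_force: 0.0
```

Call:
{"op": "arm_command", "data": {
  "targets": [
    [[0.02, 0.045, 0, 0, 0, 0.083, 0], [0.02, 0.045, 0, 0, 0, 0.083, 0], [0.02, 0.045, 0, 0, 0, 0.083, 0], [0.02, 0.045, 0, 0, 0, 0.083, 0], [0.024, 0.049, 0, 0, 0, 0.083, 0], [0, 0, 0, 0, 0, 0, 0], [0, 0, 0, 0, 0, 0, 0]]
  ]
}}

```text
time: 2.22
tool_pos: [495.6, 110.4, 212.3]
tcp_rot: [-179.9, 0.0, 90.0]
ft_force: [0.4, 0.0, 0.2]
finger_gap: 42.4
grip_force: 0.0
```

Call:
{"op": "arm_command", "data": {
  "targets": [
    [[0, 0, -0.03, 0, 0, 0, 0], [0, 0, -0.03, 0, 0, 0, 0], [0, 0, -0.03, 0, 0, 0, 0], [0, 0, -0.015, 0, 0, 0, 0], [0, 0, -0.005, 0, 0, 0, 0], [0, 0, 0, 0, 0, 0, 0]]
  ]
}}

```text
time: 2.98
tool_pos: [496.5, 110.3, 103.6]
tcp_rot: [179.9, -0.0, 90.0]
ft_force: [0.9, -0.5, 1.0]
finger_gap: 42.3
grip_force: 0.0
```

```bash
python3 - <<'E'
from h import *
s=viewer.snapshot("side");t=viewer.snapshot("top")
c=lambda im,x,y:cv2.resize(im[y:y+70,x:x+50,::-1],(400,560),interpolation=cv2.INTER_CUBIC)
cv2.imwrite("pics/g1.png",np.hstack([c(s,270,265),c(t,235,200)]));print(status.sense()["tool_pos"],status.sense()["ft_force"])
E
```

```text
[497.02859428 110.55825179 104.28211452] [-0.14258923  0.03263039 -0.63146626]
```

View pics/g1.png

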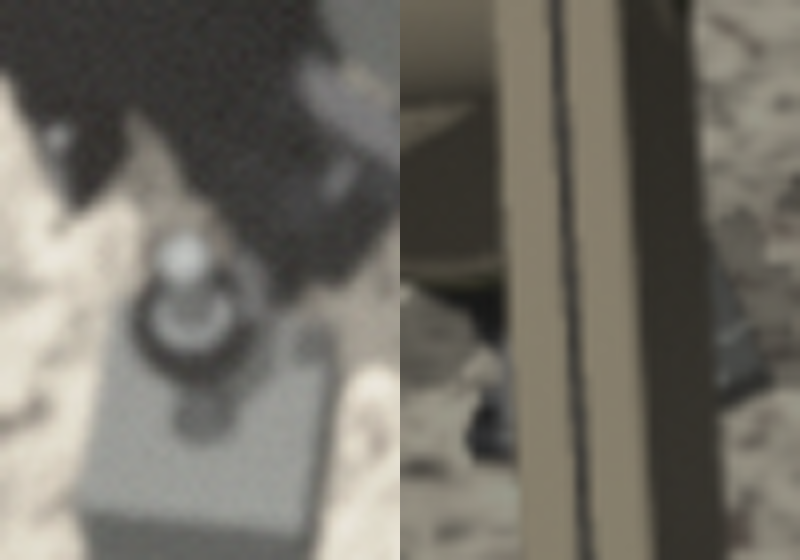

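The side view shows the fingers either side of the rod (finger tips near crop (80,200) and (290,300), rod top at (183,258)), clear of the collar. I lower a little and close.

Call:
{"op": "arm_command", "data": {
  "targets": [
    [[0, 0, -0.0025, 0, 0, 0, 0], [0, 0, 0, 0, 0, 0, -0.5], [0, 0, 0, 0, 0, 0, -1], [0, 0, 0, 0, 0, 0, -1], [0, 0, 0, 0, 0, 0, -1], [0, 0, 0, 0, 0, 0, -1]]
  ],
  "force": 90
}}

```text
time: 3.82
tool_pos: [496.0, 110.6, 100.4]
tcp_rot: [-180.0, -0.0, 90.0]
ft_force: [0.1, 0.1, -0.2]
finger_gap: -0.0
grip_force: 0.0
```

```bash
python3 - <<'E'
from h import *
s=viewer.snapshot("side")
c=lambda im,x,y:cv2.resize(im[y:y+70,x:x+90,::-1],(720,560),interpolation=cv2.INTER_CUBIC)
cv2.imwrite("pics/g2.png",c(s,250,255));q=status.sense();print(q["tool_pos"],q["ft_force"],q["finger_gap"])
print(proj("side",[[495.5,111,126],[497,110.5,101],[495.5,111,98],[497,110.5,140],[517,110.5,109],[477,110.5,109]]))
E
```

```text
[496.08172616 110.55615824 100.39452644] [ 0.34816279  0.13877496 -0.15413653] -0.1791304349134217
[[292.32922634 296.7021035 ]
 [292.68507319 302.21143558]
 [293.30237845 303.52201408]
 [291.29180969 292.55344937]
 [283.50412379 295.11077045]
 [301.4219669  305.52271593]]
```

View pics/g2.png

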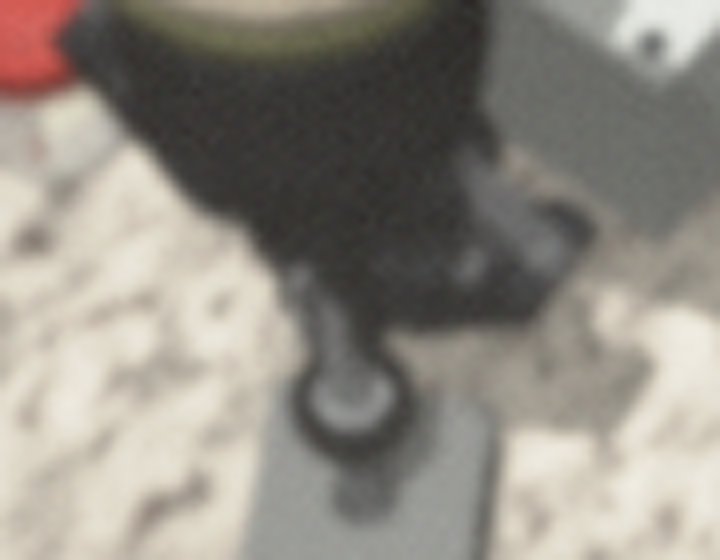

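The fingers shut fully without holding the rod. I'll overlay the predicted finger and rod outlines to find the offset before moving on.

```bash
python3 - <<'E'
from h import *
import itertools
im=viewer.snapshot("side")[:,:,::-1]
x0,y0,f=250,245,8
def c(im): return cv2.resize(im[y0:y0+75,x0:x0+50],(400,600),interpolation=cv2.INTER_CUBIC)
a=c(im);b=a.copy()
P=lambda p:[tuple(int(v) for v in (q-[x0,y0]+.5)*f) for q in proj("side",p)]
def ring(cx,cy,z,r,col):
    th=np.linspace(0,2*np.pi,25);cv2.polylines(b,[np.array(P(np.c_[cx+r*np.cos(th),cy+r*np.sin(th),0*th+z]),np.int32)],True,col,1)
for z in(98,126):ring(495.5,111,z,6,(0,0,255))
for z in(90,98):ring(495.5,111,z,15,(0,255,0))
for z in(100.5,140):
    cv2.polylines(b,[np.array(P([[496+sx*12,110.5+sy*11,z] for sx,sy in((-1,-1),(1,-1),(1,1),(-1,1))]),np.int32)],True,(255,0,0),1)
cv2.imwrite("pics/g3.png",np.hstack([a,b]))
E
```

```text
(no output)
```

View pics/g3.png

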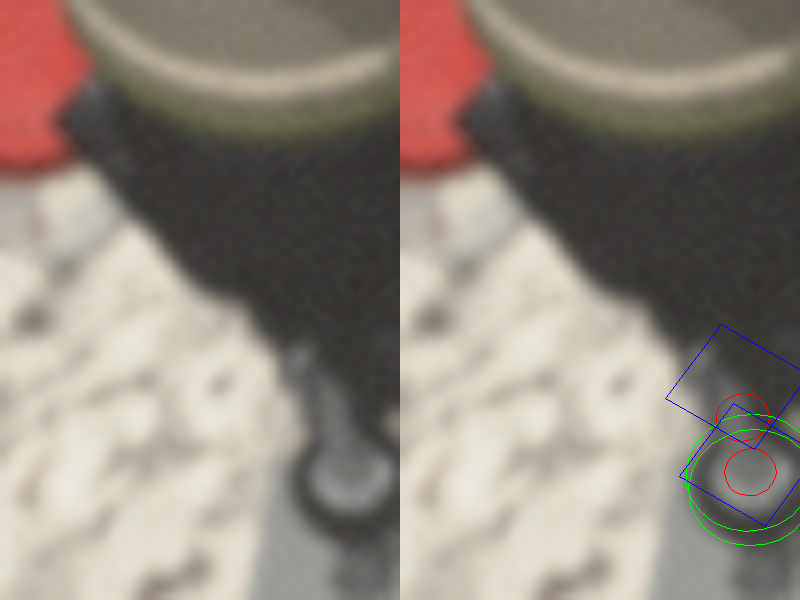

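The overlay shows the fingers (predicted blue box) sitting farther up the image than expected, apparently behind or above the rod, and the collar has not moved. I'll raise the tool with the fingers shut and check the tip against its prediction.

Call:
{"op": "arm_command", "data": {
  "targets": [
    [[0, 0, 0.03, 0, 0, 0, -1], [0, 0, 0.03, 0, 0, 0, -1], [0, 0.03, 0.03, 0, 0, 0, -1], [0, 0.03, 0, 0, 0, 0, -1], [0, 0, 0, 0, 0, 0, -1]]
  ]
}}

```text
time: 4.55
tool_pos: [496.1, 172.1, 190.8]
tcp_rot: [180.0, -0.0, 90.1]
ft_force: [0.1, -0.4, -0.9]
finger_gap: -0.1
grip_force: 0.0
```

```bash
python3 - <<'E'
from h import *
im=np.ascontiguousarray(viewer.snapshot("side")[:,:,::-1]);t=viewer.snapshot("top")[:,:,::-1]
q=status.sense();p=q["tool_pos"];print(p,q["finger_gap"])
x0,y0=220,235
a=cv2.resize(im[y0:y0+100,x0:x0+100],(600,600),interpolation=cv2.INTER_CUBIC)
for z,col in((0,(0,0,255)),(19,(0,255,0)),(73,(255,0,0))):
    u=proj("side",p+[0,0,z])[0];print(u);cv2.drawMarker(a,tuple(int(v) for v in (u-[x0,y0]+.5)*6),col,0,14,1)
cv2.imwrite("pics/g4.png",a); cv2.imwrite("pics/t4.png",t)
E
```

```text
[495.75709395 170.32400408 189.95681903] 0.37062937760119913
[269.45935361 306.43820246]
[268.27378158 301.3344521 ]
[264.6461852 285.7191851]
```

View pics/g4.png

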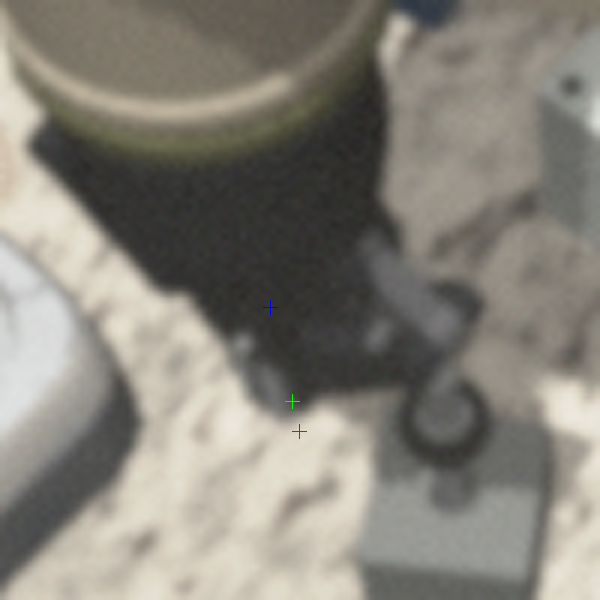

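The shut fingertips show near crop (295,412). The predicted tip (red cross) is at (299,431), so the tips look roughly 20–30 mm higher than reported. I'll settle this by touch: lower the shut fingers gently onto a clear patch of worktop.

Call:
{"op": "arm_command", "data": {
  "targets": [
    [[-0.04, -0.03, 0, 0, 0, 0, -1], [-0.036, -0.04, 0, 0, 0, 0, -1], [0, -0.04, -0.03, 0, 0, 0, -1], [0, 0, -0.04, 0, 0, 0, -1], [0, 0, -0.04, 0, 0, 0, -1], [0, 0, -0.03, 0, 0, 0, -1], [0, 0, -0.02, 0, 0, 0, -1], [0, 0, 0, 0, 0, 0, -1], [0, 0, 0, 0, 0, 0, -1]]
  ]
}}

```text
time: 5.78
tool_pos: [420.5, 60.1, 31.1]
tcp_rot: [180.0, 0.0, 90.0]
ft_force: [-0.4, 0.8, 0.4]
finger_gap: 0.1
grip_force: 0.0
```

```bash
python3 - <<'E'
from h import *
q=status.sense();p=q["tool_pos"];print(p,q["ft_force"],q["tcp_rot"])
o=[]
for n,f in(("side",5),("top",5)):
    im=viewer.snapshot(n)[:,:,::-1];u=proj(n,p)[0];x0,y0=(u-[40,60]).astype(int)
    a=cv2.resize(im[y0:y0+100,x0:x0+80],(400,500),interpolation=cv2.INTER_CUBIC)
    for z,col in((0,(0,0,255)),(30,(0,255,0))):
        v=proj(n,p+[0,0,z])[0];cv2.drawMarker(a,tuple(int(w) for w in (v-[x0,y0]+.5)*5),col,0,12,1)
    o.append(a);print(n,x0,y0,u)
cv2.imwrite("pics/g5.png",np.hstack(o))
E
```

```text
[420.45907381  60.10948928  31.11133174] [-0.40936443  0.83356634  0.37705004] [1.79965720e+02 5.91060043e-03 8.99604300e+01]
side 301 257 [341.51819146 317.02114466]
top 246 212 [286.15765602 272.66150358]
```

View pics/g5.png

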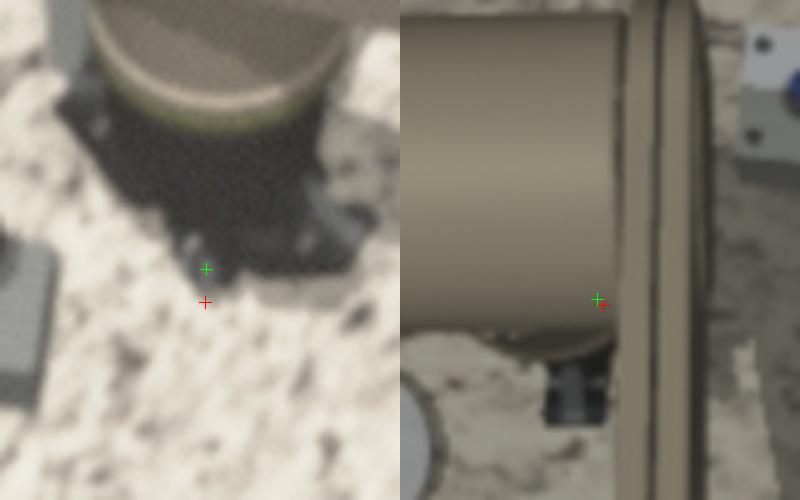

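The side view shows the tip near crop (215,293) against the predicted (205,302). The top view shows only the -x knuckle, at (575,390), which isn't conclusive. I'll go on with the touch test.

Call:
{"op": "arm_command", "data": {
  "targets": [
    [[0, 0, -0.002, 0, 0, 0, -1], [0, 0, -0.002, 0, 0, 0, -1], [0, 0, -0.002, 0, 0, 0, -1], [0, 0, -0.002, 0, 0, 0, -1]]
  ]
}}

```text
time: 6.38
tool_pos: [420.0, 60.6, 22.2]
tcp_rot: [-180.0, 0.0, 90.0]
ft_force: [0.1, -1.0, 0.0]
finger_gap: 0.1
grip_force: 0.0
```

Call:
{"op": "arm_command", "data": {
  "targets": [
    [[0, 0, -0.002, 0, 0, 0, -1], [0, 0, -0.002, 0, 0, 0, -1], [0, 0, -0.002, 0, 0, 0, -1], [0, 0, -0.002, 0, 0, 0, -1]]
  ]
}}

```text
time: 6.88
tool_pos: [420.0, 60.6, 14.2]
tcp_rot: [-180.0, 0.0, 90.0]
ft_force: [0.3, -0.3, 0.6]
finger_gap: 0.2
grip_force: 0.0
```

Call:
{"op": "arm_command", "data": {
  "targets": [
    [[0, 0, -0.002, 0, 0, 0, -1], [0, 0, -0.002, 0, 0, 0, -1], [0, 0, -0.002, 0, 0, 0, -1], [0, 0, 0, 0, 0, 0, -1]]
  ]
}}

```text
time: 7.38
tool_pos: [419.9, 60.6, 8.2]
tcp_rot: [-180.0, -0.0, 90.0]
ft_force: [-0.4, 0.1, 0.1]
finger_gap: 0.3
grip_force: 0.0
```

Call:
{"op": "arm_command", "data": {
  "targets": [
    [[0, 0, -0.0015, 0, 0, 0, -1], [0, 0, -0.0015, 0, 0, 0, -1], [0, 0, 0, 0, 0, 0, -1]]
  ]
}}

```text
time: 7.75
tool_pos: [419.9, 60.5, 5.3]
tcp_rot: [-180.0, 0.0, 90.0]
ft_force: [-0.1, 0.9, 0.2]
finger_gap: -0.0
grip_force: 0.0
```

Call:
{"op": "arm_command", "data": {
  "targets": [
    [[0, 0, -0.0015, 0, 0, 0, -1], [0, 0, -0.001, 0, 0, 0, -1], [0, 0, 0, 0, 0, 0, -1]]
  ]
}}

```text
time: 8.12
tool_pos: [419.9, 60.6, 2.8]
tcp_rot: [-180.0, -0.0, 90.0]
ft_force: [-0.9, -0.0, -0.2]
finger_gap: 0.1
grip_force: 0.0
```

Call:
{"op": "arm_command", "data": {
  "targets": [
    [[0, 0, -0.001, 0, 0, 0, -1], [0, 0, -0.001, 0, 0, 0, -1], [0, 0, 0, 0, 0, 0, -1]]
  ]
}}

```text
time: 8.5
tool_pos: [420.0, 60.6, 0.8]
tcp_rot: [-180.0, -0.0, 90.0]
ft_force: [1.0, 0.0, -0.3]
finger_gap: -0.4
grip_force: 0.0
```

No contact down to z ≈ 1, so the height is right and the tip error must be sideways. With the tip on the worktop plane, one view gives it directly.

```bash
python3 - <<'E'
from h import *
q=status.sense();p=q["tool_pos"];print(p)
im=viewer.snapshot("side")[:,:,::-1];cv2.imwrite("pics/raw6.png",im)
x0,y0,f=310,285,10
a=cv2.resize(im[y0:y0+55,x0:x0+78],(780,550),interpolation=cv2.INTER_CUBIC)
a=cv2.convertScaleAbs(a,alpha=1.3,beta=15)
for dx in range(-40,41,20):
  for dy in range(-40,41,20):
    v=proj("side",[420+dx,60.5+dy,1])[0];c=tuple(int(w) for w in (v-[x0,y0]+.5)*f)
    cv2.circle(a,c,2,(0,0,255),-1);cv2.putText(a,f"{dx},{dy}",c,0,.35,(255,0,0),1)
cv2.imwrite("pics/g6.png",a)
E
```

```text
[419.95253514  60.56945102   0.77228617]
```

View pics/g6.png

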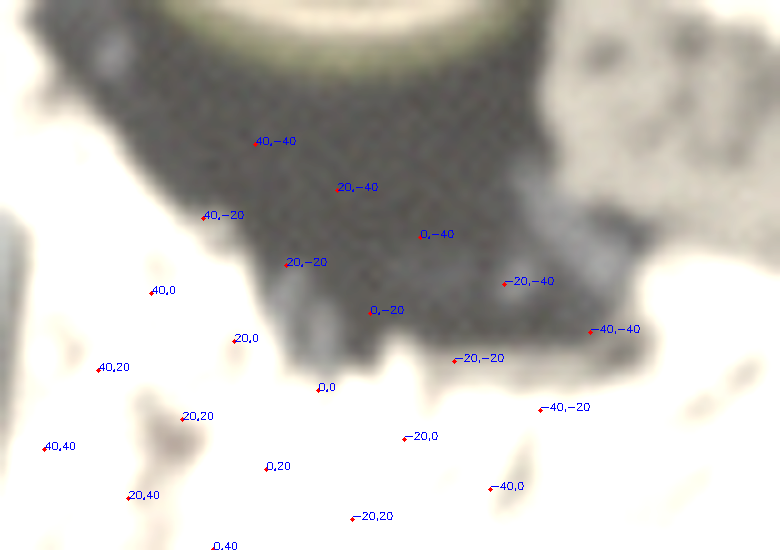

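My logic was backwards: no contact at reported z ≈ 1 is exactly what a tip sitting too high would give. The picture agrees, with the tip bottom at crop (340,372) above the 0,0 mark at (318,390). I keep lowering gently until it touches.

Call:
{"op": "arm_command", "data": {
  "targets": [
    [[0, 0, -0.0015, 0, 0, 0, -1], [0, 0, -0.0015, 0, 0, 0, -1], [0, 0, 0, 0, 0, 0, -1]]
  ]
}}

```text
time: 8.93
tool_pos: [419.9, 60.6, -2.3]
tcp_rot: [-180.0, 0.0, 90.0]
ft_force: [-0.0, 0.9, -0.6]
finger_gap: 0.1
grip_force: 0.0
```

Call:
{"op": "arm_command", "data": {
  "targets": [
    [[0, 0, -0.0015, 0, 0, 0, -1], [0, 0, -0.0015, 0, 0, 0, -1], [0, 0, 0, 0, 0, 0, -1]]
  ]
}}

```text
time: 9.3
tool_pos: [419.9, 60.5, -5.3]
tcp_rot: [-180.0, 0.0, 90.0]
ft_force: [-0.3, -0.5, -0.0]
finger_gap: -0.1
grip_force: 0.0
```

Still no contact below z = 0, so the reported height really is off. Continuing.

Call:
{"op": "arm_command", "data": {
  "targets": [
    [[0, 0, -0.0015, 0, 0, 0, -1], [0, 0, -0.0015, 0, 0, 0, -1], [0, 0, 0, 0, 0, 0, -1]]
  ]
}}

```text
time: 9.68
tool_pos: [419.9, 60.6, -8.3]
tcp_rot: [-180.0, 0.0, 90.0]
ft_force: [0.0, -0.0, 0.9]
finger_gap: -0.1
grip_force: 0.0
```

Call:
{"op": "arm_command", "data": {
  "targets": [
    [[0, 0, -0.0015, 0, 0, 0, -1], [0, 0, -0.0015, 0, 0, 0, -1], [0, 0, 0, 0, 0, 0, -1]]
  ]
}}

```text
time: 10.05
tool_pos: [419.9, 60.5, -11.3]
tcp_rot: [-180.0, 0.0, 90.0]
ft_force: [0.0, -0.1, 0.7]
finger_gap: 0.2
grip_force: 0.0
```

Call:
{"op": "arm_command", "data": {
  "targets": [
    [[0, 0, -0.0015, 0, 0, 0, -1], [0, 0, -0.0015, 0, 0, 0, -1], [0, 0, 0, 0, 0, 0, -1]]
  ]
}}

```text
time: 10.42
tool_pos: [419.9, 60.6, -14.3]
tcp_rot: [-180.0, -0.0, 90.0]
ft_force: [-1.1, -0.2, -0.6]
finger_gap: -0.1
grip_force: 0.0
```

Call:
{"op": "arm_command", "data": {
  "targets": [
    [[0, 0, -0.0015, 0, 0, 0, -1], [0, 0, -0.0015, 0, 0, 0, -1], [0, 0, 0, 0, 0, 0, -1]]
  ]
}}

```text
time: 10.8
tool_pos: [419.9, 60.6, -17.3]
tcp_rot: [-180.0, -0.0, 90.0]
ft_force: [-0.1, 0.6, -0.0]
finger_gap: 0.3
grip_force: 0.0
```

Call:
{"op": "arm_command", "data": {
  "targets": [
    [[0, 0, -0.001, 0, 0, 0, -1], [0, 0, -0.001, 0, 0, 0, -1], [0, 0, 0, 0, 0, 0, -1]]
  ]
}}

```text
time: 11.18
tool_pos: [420.0, 60.6, -19.2]
tcp_rot: [-180.0, -0.0, 90.0]
ft_force: [0.9, 0.8, -0.8]
finger_gap: 0.0
grip_force: 0.0
```

Call:
{"op": "arm_command", "data": {
  "targets": [
    [[0, 0, -0.001, 0, 0, 0, -1], [0, 0, -0.001, 0, 0, 0, -1], [0, 0, 0, 0, 0, 0, -1]]
  ]
}}

```text
time: 11.55
tool_pos: [419.9, 60.6, -21.2]
tcp_rot: [-180.0, 0.0, 90.0]
ft_force: [0.9, 0.4, 0.3]
finger_gap: 0.4
grip_force: 0.0
```

Call:
{"op": "arm_command", "data": {
  "targets": [
    [[0, 0, -0.001, 0, 0, 0, -1], [0, 0, -0.001, 0, 0, 0, -1], [0, 0, 0, 0, 0, 0, -1]]
  ]
}}

```text
time: 11.92
tool_pos: [419.9, 60.6, -23.2]
tcp_rot: [-180.0, 0.0, 90.0]
ft_force: [0.3, -0.1, 0.1]
finger_gap: 0.2
grip_force: 0.0
```

Call:
{"op": "arm_command", "data": {
  "targets": [
    [[0, 0, -0.001, 0, 0, 0, -1], [0, 0, -0.001, 0, 0, 0, -1], [0, 0, 0, 0, 0, 0, -1]]
  ]
}}

```text
time: 12.3
tool_pos: [419.9, 60.6, -25.2]
tcp_rot: [-180.0, -0.0, 90.0]
ft_force: [0.1, 0.0, -0.1]
finger_gap: -0.2
grip_force: 0.0
```

Call:
{"op": "arm_command", "data": {
  "targets": [
    [[0, 0, -0.001, 0, 0, 0, -1], [0, 0, -0.001, 0, 0, 0, -1], [0, 0, 0, 0, 0, 0, -1]]
  ]
}}

```text
time: 12.68
tool_pos: [420.0, 60.6, -27.2]
tcp_rot: [-180.0, -0.0, 90.0]
ft_force: [0.2, -0.5, 0.1]
finger_gap: 0.0
grip_force: 0.0
```

Call:
{"op": "arm_command", "data": {
  "targets": [
    [[0, 0, -0.001, 0, 0, 0, -1], [0, 0, -0.001, 0, 0, 0, -1], [0, 0, 0, 0, 0, 0, -1]]
  ]
}}

```text
time: 13.05
tool_pos: [420.2, 60.6, -27.4]
tcp_rot: [-180.0, 0.0, 90.0]
ft_force: [-12.2, -0.9, 24.9]
finger_gap: -0.1
grip_force: 12.7
```

Call:
{"op": "arm_command", "data": {
  "targets": [
    [[0, 0, -0.001, 0, 0, 0, -1], [0, 0, -0.001, 0, 0, 0, -1], [0, 0, 0, 0, 0, 0, -1]]
  ]
}}

```text
time: 13.42
tool_pos: [420.3, 60.6, -27.6]
tcp_rot: [-179.9, 0.0, 90.0]
ft_force: [-26.3, -1.4, 53.7]
finger_gap: -0.1
grip_force: 26.7
```

Contact came at reported z = -27.3, so the fingertips really sit about 27 mm higher than the reported TCP. Backing off at once and applying that offset from here on.

Call:
{"op": "arm_command", "data": {
  "targets": [
    [[0, 0, 0.005, 0, 0, 0, -1], [0, 0, 0.04, 0, 0, 0, -1], [0, 0, 0.05, 0, 0, 0, -0.3], [0, 0, 0.05, 0, 0, 0, 0], [0.02, 0.01, 0.03, 0, 0, 0, 0], [0.03, 0.02, 0, 0, 0, 0, 0], [0.027, 0.022, 0, 0, 0, 0, 0], [0, 0, 0, 0, 0, 0, 0]]
  ]
}}

```text
time: 14.42
tool_pos: [498.0, 113.6, 143.4]
tcp_rot: [-180.0, -0.0, 90.1]
ft_force: [-0.3, -0.7, -0.4]
finger_gap: 42.9
grip_force: 0.0
```

Call:
{"op": "arm_command", "data": {
  "targets": [
    [[0, 0, -0.001, 0, 0, 0, 0], [0, 0, 0, 0, 0, 0, 0]]
  ]
}}

```text
time: 14.68
tool_pos: [496.4, 112.1, 142.7]
tcp_rot: [-180.0, 0.0, 90.0]
ft_force: [0.2, -0.1, -1.1]
finger_gap: 42.7
grip_force: 0.0
```

Call:
{"op": "arm_command", "data": {
  "targets": [
    [[0, 0, -0.025, 0, 0, 0, 0], [0, 0, -0.025, 0, 0, 0, 0], [0, 0, -0.01, 0, 0, 0, 0], [0, 0, -0.005, 0, 0, 0, 0], [0, 0, -0.003, 0, 0, 0, 0], [0, 0, 0, 0, 0, 0, 0]]
  ]
}}

```text
time: 15.42
tool_pos: [497.5, 112.6, 75.5]
tcp_rot: [179.9, -0.0, 90.0]
ft_force: [-0.1, -0.0, 0.5]
finger_gap: 42.8
grip_force: 0.0
```

Call:
{"op": "arm_command", "data": {
  "targets": [
    [[0, 0, 0, 0, 0, 0, -0.3], [0, 0, 0, 0, 0, 0, -0.6], [0, 0, 0, 0, 0, 0, -0.8], [0, 0, 0, 0, 0, 0, -1], [0, 0, 0, 0, 0, 0, -1], [0, 0, 0, 0, 0, 0, -1]]
  ],
  "force": 60
}}

```text
time: 16.18
tool_pos: [497.4, 112.6, 75.3]
tcp_rot: [180.0, -0.0, 90.0]
ft_force: [-0.1, 0.6, 4.6]
finger_gap: 9.8
grip_force: 58.7
```

Call:
{"op": "arm_command", "data": {
  "targets": [
    [[0, 0, 0.003, 0, 0, 0, -1], [0, 0, 0.005, 0, 0, 0, -1], [0, 0, 0, 0, 0, 0, -1], [0, 0, 0, 0, 0, 0, -1]]
  ],
  "force": 90
}}

```text
time: 16.68
tool_pos: [496.9, 112.6, 82.8]
tcp_rot: [-180.0, 0.0, 90.0]
ft_force: [0.3, -0.1, -1.4]
finger_gap: 8.9
grip_force: 87.9
```

```bash
python3 - <<'E'
from h import *
im=viewer.snapshot("side")[:,:,::-1];cv2.imwrite("pics/raw7.png",im)
q=status.sense();print(q["tool_pos"],q["ft_force"],q["wrist_torque"],q["finger_gap"],q["grip_force"])
# does the collar/rod move with the tool? track the collar patch against first picture
t=cv2.imread("pics/side0.png")
tm=t[297:316,285:303]
r=cv2.matchTemplate(im[280:330,270:320],tm,cv2.TM_CCOEFF_NORMED);print(cv2.minMaxLoc(r)[1::2],"unmoved=(15,17)")
print(proj("side",[[495.5,111,94],[495.5,111,102]]))
E
```

```text
[496.90192771 112.51857816  82.69067012] [-0.63679074  0.24188711 -1.63310652] [ 0.02921701 -0.08633091 -0.01244448] 8.71163107456411 87.89385064970702
(0.2703864872455597, (14, 14)) unmoved=(15,17)
[[293.43754774 304.46931251]
 [293.16626622 302.56811314]]
```

The rod is held: the wrist carries about 1.5 N. I lift it clear and carry it by the camera-measured displacement (+8, -190) to above the bore.

Call:
{"op": "arm_command", "data": {
  "targets": [
    [[0, 0, 0.015, 0, 0, 0, -1], [0, 0, 0.02, 0, 0, 0, -1], [0, 0, 0.02, 0, 0, 0, -1], [0, 0, 0.02, 0, 0, 0, -1], [0, 0, 0.016, 0, 0, 0, -1], [0, -0.02, 0, 0, 0, 0, -1], [0, -0.03, 0, 0, 0, 0, -1], [0, -0.03, 0, 0, 0, 0, -1], [0, -0.03, 0, 0, 0, 0, -1], [0, -0.03, 0, 0, 0, 0, -1]]
  ]
}}

```text
time: 17.98
tool_pos: [497.0, -28.4, 174.5]
tcp_rot: [180.0, 0.0, 90.0]
ft_force: [-0.3, -0.2, -1.0]
finger_gap: 9.1
grip_force: 88.0
```

Call:
{"op": "arm_command", "data": {
  "targets": [
    [[0.004, -0.03, 0, 0, 0, 0, -1], [0.004, -0.02, 0, 0, 0, 0, -1], [0, 0, 0, 0, 0, 0, -1], [0, 0, 0, 0, 0, 0, -1]]
  ]
}}

```text
time: 18.48
tool_pos: [505.0, -76.8, 173.9]
tcp_rot: [-180.0, -0.0, 90.0]
ft_force: [0.5, -0.1, -0.8]
finger_gap: 8.8
grip_force: 88.1
```

```bash
python3 - <<'E'
from h import *
q=status.sense();p=q["tool_pos"];print(p,q["ft_force"],q["finger_gap"])
im=viewer.snapshot("side")[:,:,::-1]
x0,y0,f=315,190,10
a=cv2.resize(im[y0:y0+58,x0:x0+65],(650,580),interpolation=cv2.INTER_CUBIC)
zf=p[2]-69.3;print("foot z",zf)
for P,c in(([503.4,-79.2,87.3],(0,0,255)),([503.4,-79.2,zf+2],(0,255,0)),([503.4,-79.2,zf+86],(255,0,0))):
    v=proj("side",P)[0];cv2.drawMarker(a,tuple(int(w) for w in (v-[x0,y0]+.5)*f),c,0,10,1);print(v)
cv2.imwrite("pics/g8.png",a)
E
```

```text
[505.04375343 -76.8102538  173.90638651] [ 0.45378575 -0.09588756 -0.81392648] 8.799434432983203
foot z 104.60638651472844
[342.8599325  232.69683674]
[343.02222961 227.37921762]
[343.79104515 202.19302651]
```

View pics/g8.png

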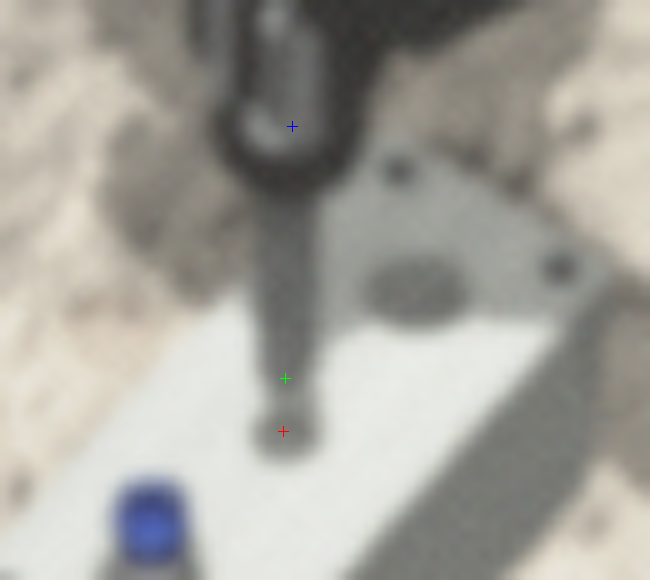

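The rod hangs directly over the bore: shaft axis at crop x ≈ 287, foot end at about (287,400), bore at (286,435). Its foot shows slightly lower than predicted, so I check that with numbers.

```bash
python3 - <<'E'
from h import *
th=np.linspace(0,2*np.pi,73)
def low(x,y,z,r):
    v=proj("side",np.c_[x+r*np.cos(th),y+r*np.sin(th),0*th+z]);return v[v[:,1].argmax()]
print("stand collar rim pred",low(495.5,111,88.5,15),"obs 293.4,313.4")
o=lambda u,v:(315+(u+.5)/10-.5,190+(v+.5)/10-.5)
print("now collar rim",low(503.4,-79.2,187,15),"obs",o(287,200))
print("foot rim",low(503.4,-79.2,106.6,3.5),"obs",o(287,402))
print("mouth rim",low(503.4,-79.2,87.3,9),low(503.4,-79.2,87.3,7),"obs",o(286,463))
for d in([5,0,0],[0,5,0],[0,0,5]):print(d,proj("side",np.array([503.4,-79.2,106])+d)[0]-proj("side",[503.4,-79.2,106])[0])
E
```

```text
stand collar rim pred [293.00816063 313.09433821] obs 293.4,313.4
now collar rim [343.57238924 209.75431346] obs (343.25, 209.55)
foot rim [342.98106386 228.81449169] obs (343.25, 229.75)
mouth rim [342.75478033 236.36199328] [342.77823193 235.54455831] obs (343.15, 235.85)
[5, 0, 0] [-2.11202114 -1.08178279]
[0, 5, 0] [-1.29163572  1.73804644]
[0, 0, 5] [ 0.04281222 -1.40268569]
```

Agreement is within 1 px, about 1 mm, so I start the insertion.

Call:
{"op": "arm_command", "data": {
  "targets": [
    [[0, 0, -0.008, 0, 0, 0, -1], [0, 0, -0.008, 0, 0, 0, -1], [0, 0, -0.003, 0, 0, 0, -1], [0, 0, -0.002, 0, 0, 0, -1], [0, 0, -0.002, 0, 0, 0, -1], [0, 0, 0, 0, 0, 0, -1]]
  ]
}}

```text
time: 19.27
tool_pos: [505.0, -77.4, 150.9]
tcp_rot: [-180.0, -0.0, 90.0]
ft_force: [-0.6, -0.7, -0.6]
finger_gap: 9.0
grip_force: 88.1
```

Call:
{"op": "arm_command", "data": {
  "targets": [
    [[0, 0, -0.002, 0, 0, 0, -1], [0, 0, -0.002, 0, 0, 0, -1], [0, 0, 0, 0, 0, 0, -1]]
  ]
}}

```text
time: 19.65
tool_pos: [504.9, -77.4, 146.6]
tcp_rot: [-180.0, -0.0, 90.0]
ft_force: [0.1, -0.9, -1.3]
finger_gap: 8.8
grip_force: 88.0
```

Call:
{"op": "arm_command", "data": {
  "targets": [
    [[0, 0, -0.002, 0, 0, 0, -1], [0, 0, -0.002, 0, 0, 0, -1], [0, 0, 0, 0, 0, 0, -1]]
  ]
}}

```text
time: 20.02
tool_pos: [504.9, -77.4, 142.6]
tcp_rot: [-180.0, -0.0, 90.0]
ft_force: [-0.5, -0.7, -1.4]
finger_gap: 9.0
grip_force: 88.1
```

Call:
{"op": "arm_command", "data": {
  "targets": [
    [[0, 0, -0.002, 0, 0, 0, -1], [0, 0, -0.002, 0, 0, 0, -1], [0, 0, -0.002, 0, 0, 0, -1], [0, 0, 0, 0, 0, 0, -1]]
  ]
}}

```text
time: 20.52
tool_pos: [504.9, -77.4, 136.6]
tcp_rot: [-180.0, -0.0, 90.0]
ft_force: [-0.2, -0.1, -1.3]
finger_gap: 9.1
grip_force: 88.1
```

Call:
{"op": "arm_command", "data": {
  "targets": [
    [[0, 0, -0.002, 0, 0, 0, -1], [0, 0, -0.002, 0, 0, 0, -1], [0, 0, -0.002, 0, 0, 0, -1], [0, 0, 0, 0, 0, 0, -1]]
  ]
}}

```text
time: 21.02
tool_pos: [504.9, -77.4, 130.6]
tcp_rot: [-180.0, -0.0, 90.0]
ft_force: [-0.2, 0.3, -1.6]
finger_gap: 8.3
grip_force: 88.1
```

Call:
{"op": "arm_command", "data": {
  "targets": [
    [[0, 0, -0.002, 0, 0, 0, -1], [0, 0, -0.002, 0, 0, 0, -1], [0, 0, -0.002, 0, 0, 0, -1], [0, 0, 0, 0, 0, 0, -1]]
  ]
}}

```text
time: 21.52
tool_pos: [505.5, -77.5, 125.4]
tcp_rot: [179.9, 0.0, 90.0]
ft_force: [0.1, -0.6, 1.8]
finger_gap: 8.9
grip_force: 88.5
```

Call:
{"op": "arm_command", "data": {
  "targets": [
    [[0, 0, -0.002, 0, 0, 0, -1], [0, 0, -0.002, 0, 0, 0, -1], [0, 0, -0.002, 0, 0, 0, -1], [0, 0, 0, 0, 0, 0, -1]]
  ]
}}

```text
time: 22.02
tool_pos: [505.2, -77.5, 119.0]
tcp_rot: [180.0, 0.0, 90.0]
ft_force: [-1.0, -1.0, 1.2]
finger_gap: 8.6
grip_force: 88.4
```

Call:
{"op": "arm_command", "data": {
  "targets": [
    [[0, 0, -0.002, 0, 0, 0, -1], [0, 0, -0.002, 0, 0, 0, -1], [0, 0, -0.002, 0, 0, 0, -1], [0, 0, -0.002, 0, 0, 0, -1], [0, 0, 0, 0, 0, 0, -1]]
  ]
}}

```text
time: 22.65
tool_pos: [505.1, -77.4, 110.8]
tcp_rot: [180.0, 0.0, 90.0]
ft_force: [-0.1, 0.2, 0.8]
finger_gap: 8.7
grip_force: 88.4
```

Call:
{"op": "arm_command", "data": {
  "targets": [
    [[0, 0, -0.0005, 0, 0, 0, -1], [0, 0, -0.0005, 0, 0, 0, -1]]
  ]
}}

```text
time: 22.9
tool_pos: [505.3, -77.5, 110.3]
tcp_rot: [180.0, 0.0, 90.0]
ft_force: [-0.1, 0.5, 3.6]
finger_gap: 8.8
grip_force: 88.7
```

Call:
{"op": "arm_command", "data": {
  "targets": [
    [[0, 0, -0.0005, 0, 0, 0, -1], [0, 0, -0.0005, 0, 0, 0, -1]]
  ]
}}

```text
time: 23.15
tool_pos: [505.4, -77.5, 109.3]
tcp_rot: [180.0, 0.0, 90.0]
ft_force: [-1.0, -0.2, 6.7]
finger_gap: 9.1
grip_force: 88.9
```

Call:
{"op": "arm_command", "data": {
  "targets": [
    [[0, 0, -0.0005, 0, 0, 0, -1], [0, 0, -0.0005, 0, 0, 0, -1]]
  ]
}}

```text
time: 23.4
tool_pos: [505.4, -77.6, 108.4]
tcp_rot: [180.0, 0.0, 90.0]
ft_force: [-0.3, 0.3, 5.3]
finger_gap: 9.1
grip_force: 88.9
```

Call:
{"op": "arm_command", "data": {
  "targets": [
    [[0, 0, -0.0005, 0, 0, 0, -1], [0, 0, 0, 0, 0, 0, -1]]
  ]
}}

```text
time: 23.65
tool_pos: [505.3, -77.5, 107.8]
tcp_rot: [180.0, 0.0, 90.0]
ft_force: [0.4, 0.0, 5.4]
finger_gap: 9.0
grip_force: 88.9
```

Call:
{"op": "arm_command", "data": {
  "targets": [
    [[0, 0, -0.0005, 0, 0, 0, -1], [0, 0, -0.0005, 0, 0, 0, -1], [0, 0, -0.0005, 0, 0, 0, -1]]
  ]
}}

```text
time: 24.02
tool_pos: [505.4, -77.5, 106.3]
tcp_rot: [180.0, 0.0, 90.0]
ft_force: [-0.4, -0.3, 5.7]
finger_gap: 8.9
grip_force: 88.9
```

Call:
{"op": "arm_command", "data": {
  "targets": [
    [[0, 0, -0.0005, 0, 0, 0, -1], [0, 0, -0.0005, 0, 0, 0, -1], [0, 0, -0.0005, 0, 0, 0, -1]]
  ]
}}

```text
time: 24.4
tool_pos: [505.3, -77.5, 104.8]
tcp_rot: [180.0, 0.0, 90.0]
ft_force: [-1.3, 0.2, 5.0]
finger_gap: 8.7
grip_force: 88.9
```

Call:
{"op": "arm_command", "data": {
  "targets": [
    [[0, 0, -0.0005, 0, 0, 0, -1], [0, 0, -0.0005, 0, 0, 0, -1], [0, 0, -0.0005, 0, 0, 0, -1]]
  ]
}}

```text
time: 24.78
tool_pos: [505.4, -77.5, 103.3]
tcp_rot: [180.0, 0.0, 90.0]
ft_force: [-0.1, 0.1, 6.3]
finger_gap: 8.6
grip_force: 88.9
```

Call:
{"op": "arm_command", "data": {
  "targets": [
    [[0, 0, -0.0005, 0, 0, 0, -1], [0, 0, -0.0005, 0, 0, 0, -1], [0, 0, -0.0005, 0, 0, 0, -1]]
  ]
}}

```text
time: 25.15
tool_pos: [505.3, -77.5, 101.7]
tcp_rot: [180.0, 0.0, 90.0]
ft_force: [-0.0, -1.1, 7.1]
finger_gap: 8.7
grip_force: 88.9
```

Call:
{"op": "arm_command", "data": {
  "targets": [
    [[0, 0, -0.0005, 0, 0, 0, -1], [0, 0, -0.0005, 0, 0, 0, -1]]
  ]
}}

```text
time: 25.4
tool_pos: [505.3, -77.5, 100.7]
tcp_rot: [180.0, 0.0, 90.0]
ft_force: [-0.3, -0.1, 4.6]
finger_gap: 8.7
grip_force: 88.9
```

Call:
{"op": "arm_command", "data": {
  "targets": [
    [[0, 0, -0.0005, 0, 0, 0, -1], [0, 0, -0.0005, 0, 0, 0, -1], [0, 0, -0.0005, 0, 0, 0, -1]]
  ]
}}

```text
time: 25.78
tool_pos: [505.3, -77.5, 99.2]
tcp_rot: [180.0, 0.0, 90.0]
ft_force: [-0.5, -0.7, 6.9]
finger_gap: 8.9
grip_force: 88.9
```

Call:
{"op": "arm_command", "data": {
  "targets": [
    [[0, 0, -0.0005, 0, 0, 0, -1], [0, 0, -0.0005, 0, 0, 0, -1], [0, 0, -0.0005, 0, 0, 0, -1]]
  ]
}}

```text
time: 26.15
tool_pos: [505.3, -77.5, 97.7]
tcp_rot: [180.0, 0.0, 90.0]
ft_force: [-0.1, -0.5, 5.6]
finger_gap: 8.7
grip_force: 88.9
```

Call:
{"op": "arm_command", "data": {
  "targets": [
    [[0, 0, -0.0005, 0, 0, 0, -1], [0, 0, -0.0005, 0, 0, 0, -1], [0, 0, -0.0005, 0, 0, 0, -1]]
  ]
}}

```text
time: 26.52
tool_pos: [505.4, -77.5, 96.3]
tcp_rot: [180.0, 0.0, 90.0]
ft_force: [-0.8, -0.8, 6.1]
finger_gap: 8.8
grip_force: 88.9
```

Call:
{"op": "arm_command", "data": {
  "targets": [
    [[0, 0, -0.0005, 0, 0, 0, -1], [0, 0, -0.0005, 0, 0, 0, -1], [0, 0, -0.0005, 0, 0, 0, -1]]
  ]
}}

```text
time: 26.9
tool_pos: [505.6, -77.7, 95.4]
tcp_rot: [179.9, 0.0, 90.0]
ft_force: [-2.8, 0.1, 13.1]
finger_gap: 8.7
grip_force: 89.7
```

That is floor contact: the force jumped from about 6 to 13 N and the advance stalled. I press slightly more and hold.

Call:
{"op": "arm_command", "data": {
  "targets": [
    [[0, 0, -0.0003, 0, 0, 0, -1], [0, 0, 0, 0, 0, 0, -1], [0, 0, 0, 0, 0, 0, -1]]
  ]
}}

```text
time: 27.28
tool_pos: [505.8, -77.7, 95.4]
tcp_rot: [179.9, 0.0, 90.0]
ft_force: [-2.6, -0.1, 12.0]
finger_gap: 8.8
grip_force: 89.7
```

Call:
{"op": "arm_command", "data": {
  "targets": [
    [[0, 0, -0.0003, 0, 0, 0, -1], [0, 0, 0, 0, 0, 0, -1], [0, 0, 0, 0, 0, 0, -1]]
  ]
}}

```text
time: 27.65
tool_pos: [505.9, -77.7, 95.3]
tcp_rot: [179.9, 0.0, 90.0]
ft_force: [-3.0, -0.9, 13.8]
finger_gap: 9.0
grip_force: 89.9
```

The rod is home, with about 8–10 N on the floor and a depth of about 59 mm. I unload, then open slightly so the fingers straddle the rod.

Call:
{"op": "arm_command", "data": {
  "targets": [
    [[0, 0, 0.0006, 0, 0, 0, -1], [0, 0, 0, 0, 0, 0, -0.6], [0, 0, 0, 0, 0, 0, -0.6], [0, 0, 0, 0, 0, 0, -0.6]]
  ]
}}

```text
time: 28.15
tool_pos: [504.6, -77.3, 93.8]
tcp_rot: [-179.9, -0.0, 90.0]
ft_force: [-0.0, 0.1, -0.4]
finger_gap: 17.4
grip_force: 0.0
```

Call:
{"op": "arm_command", "data": {
  "targets": [
    [[0, 0, -0.002, 0, 0, 0, -0.6], [0, 0, -0.002, 0, 0, 0, -0.6], [0, 0, -0.002, 0, 0, 0, -0.6], [0, 0, -0.002, 0, 0, 0, -0.6]]
  ]
}}

```text
time: 28.65
tool_pos: [505.1, -77.5, 86.4]
tcp_rot: [180.0, 0.0, 90.0]
ft_force: [-0.2, 0.3, 2.4]
finger_gap: 17.0
grip_force: 1.2
```

Call:
{"op": "arm_command", "data": {
  "targets": [
    [[0, 0, -0.002, 0, 0, 0, -0.6], [0, 0, -0.002, 0, 0, 0, -0.6]]
  ]
}}

```text
time: 28.9
tool_pos: [505.1, -77.5, 82.4]
tcp_rot: [180.0, 0.0, 90.0]
ft_force: [-2.1, 0.2, 2.1]
finger_gap: 17.3
grip_force: 1.2
```

The collar is sliding at about 2.4 N. Continuing.

Call:
{"op": "arm_command", "data": {
  "targets": [
    [[0, 0, -0.002, 0, 0, 0, -0.6], [0, 0, -0.002, 0, 0, 0, -0.6], [0, 0, -0.002, 0, 0, 0, -0.6], [0, 0, -0.001, 0, 0, 0, -0.6], [0, 0, -0.001, 0, 0, 0, -0.6]]
  ]
}}

```text
time: 29.52
tool_pos: [505.0, -77.4, 74.3]
tcp_rot: [-180.0, -0.0, 90.0]
ft_force: [-1.6, -0.4, 1.9]
finger_gap: 17.1
grip_force: 1.2
```

Call:
{"op": "arm_command", "data": {
  "targets": [
    [[0, 0, -0.001, 0, 0, 0, -0.6], [0, 0, -0.001, 0, 0, 0, -0.6], [0, 0, -0.001, 0, 0, 0, -0.6]]
  ]
}}

```text
time: 29.9
tool_pos: [505.0, -77.4, 71.3]
tcp_rot: [-180.0, 0.0, 90.0]
ft_force: [-1.9, -0.2, 2.0]
finger_gap: 17.0
grip_force: 1.2
```

Call:
{"op": "arm_command", "data": {
  "targets": [
    [[0, 0, -0.0007, 0, 0, 0, -0.6], [0, 0, -0.0007, 0, 0, 0, -0.6], [0, 0, 0, 0, 0, 0, -0.6]]
  ]
}}

```text
time: 30.28
tool_pos: [505.1, -77.4, 69.9]
tcp_rot: [-180.0, -0.0, 90.0]
ft_force: [-0.5, 0.2, 1.2]
finger_gap: 17.1
grip_force: 0.5
```

Call:
{"op": "arm_command", "data": {
  "targets": [
    [[0, 0, -0.0007, 0, 0, 0, -0.6], [0, 0, -0.0007, 0, 0, 0, -0.6]]
  ]
}}

```text
time: 30.52
tool_pos: [505.1, -77.4, 68.6]
tcp_rot: [180.0, -0.0, 90.0]
ft_force: [-2.2, 0.5, 2.4]
finger_gap: 17.2
grip_force: 1.2
```

Call:
{"op": "arm_command", "data": {
  "targets": [
    [[0, 0, -0.0007, 0, 0, 0, -0.6], [0, 0, -0.0007, 0, 0, 0, -0.6]]
  ]
}}

```text
time: 30.78
tool_pos: [505.1, -77.4, 67.2]
tcp_rot: [180.0, 0.0, 90.0]
ft_force: [-1.9, -0.6, 2.5]
finger_gap: 17.0
grip_force: 1.2
```

Call:
{"op": "arm_command", "data": {
  "targets": [
    [[0, 0, -0.0007, 0, 0, 0, -0.6], [0, 0, -0.0007, 0, 0, 0, -0.6]]
  ]
}}

```text
time: 31.02
tool_pos: [505.1, -77.5, 65.9]
tcp_rot: [180.0, 0.0, 90.0]
ft_force: [-3.1, 0.4, 8.8]
finger_gap: 17.3
grip_force: 4.4
```

Call:
{"op": "arm_command", "data": {
  "targets": [
    [[0, 0, -0.0004, 0, 0, 0, -0.6], [0, 0, 0, 0, 0, 0, -0.6]]
  ]
}}

```text
time: 31.28
tool_pos: [505.1, -77.4, 65.9]
tcp_rot: [180.0, 0.0, 90.0]
ft_force: [-3.5, 0.3, 6.6]
finger_gap: 17.1
grip_force: 3.4
```

Call:
{"op": "arm_command", "data": {
  "targets": [
    [[0, 0, -0.0004, 0, 0, 0, -0.6], [0, 0, 0, 0, 0, 0, -0.6]]
  ]
}}

```text
time: 31.52
tool_pos: [505.1, -77.4, 65.8]
tcp_rot: [180.0, 0.0, 90.0]
ft_force: [-6.4, 0.1, 10.9]
finger_gap: 17.2
grip_force: 5.1
```

It has stalled on the block's top. I back off, open wider and retreat straight up.

Call:
{"op": "arm_command", "data": {
  "targets": [
    [[0, 0, 0.002, 0, 0, 0, -0.6], [0, 0, 0.001, 0, 0, 0, -0.2], [0, 0, 0, 0, 0, 0, 0], [0, 0, 0.02, 0, 0, 0, 0], [0, 0, 0.03, 0, 0, 0, 0], [0, 0, 0.04, 0, 0, 0, 0], [0, 0, 0.04, 0, 0, 0, 0], [0, 0.04, 0, 0, 0, 0, 0], [-0.03, 0.05, 0, 0, 0, 0, 0], [-0.03, 0.05, 0, 0, 0, 0, 0]]
  ]
}}

```text
time: 32.78
tool_pos: [444.2, 63.7, 197.8]
tcp_rot: [-180.0, -0.0, 89.9]
ft_force: [0.2, 0.9, 0.2]
finger_gap: 42.4
grip_force: 0.0
```

Call:
{"op": "arm_command", "data": {
  "targets": [
    [[-0.02, 0.03, 0, 0, 0, 0, 0], [-0.02, 0.03, 0, 0, 0, 0, 0], [0, 0, 0, 0, 0, 0, 0], [0, 0, 0, 0, 0, 0, 0]]
  ]
}}

```text
time: 33.28
tool_pos: [405.3, 122.3, 198.0]
tcp_rot: [180.0, 0.0, 90.0]
ft_force: [0.4, -0.0, 0.0]
finger_gap: 42.6
grip_force: 0.0
```

```bash
python3 - <<'E'
from h import *
s=viewer.snapshot("side")[:,:,::-1];t=viewer.snapshot("top")[:,:,::-1]
c=lambda im,x,y:cv2.resize(im[y:y+50,x:x+50],(400,400),interpolation=cv2.INTER_CUBIC)
cv2.imwrite("pics/end.png",np.hstack([c(s,320,200),c(t,322,207)]));q=status.sense();print(q["time"],q["tool_pos"],q["ft_force"])
zt=87.3-58.9+120
for n,x0,y0 in(("side",320,200),("top",322,207)):
  print(n,[((v-[x0,y0]+.5)*8).round() for v in proj(n,[[503.4,-79.2,zt],[503.4,-79.2,95.3],[503.4,-79.2,87.3]])])
E
```

```text
33.375 [405.48815084 121.86516775 197.88810263] [ 0.13093716 -0.33885066 -0.17397454]
side [array([191., 126.]), array([187., 248.]), array([187., 266.])]
top [array([215., 170.]), array([206., 208.]), array([204., 214.])]
```

View pics/end.png

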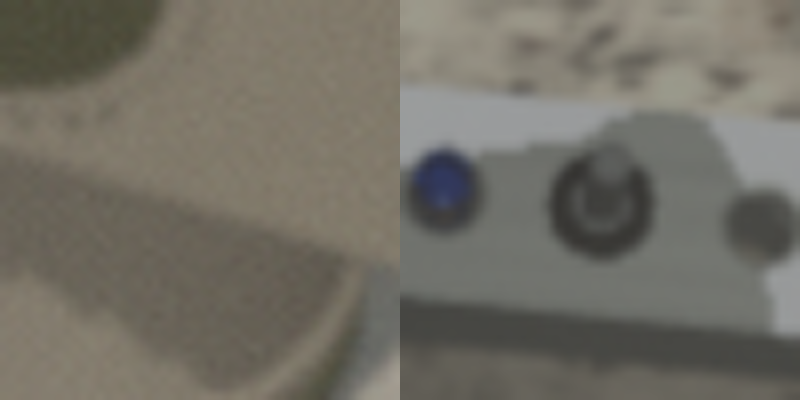

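The top view shows the collar at crop (602,205), predicted (606,208) for lying on the block, and the rod top at (610,165), predicted (615,170) for fully home and upright. The arm hides the side view. Handing in.

```bash
python3 -c "
from bench import job
print(job.hand_in())"
```

```text
the job is handed in; nothing more can be done
None
```

I handed in the job at about 33 s: the rod is pressed home at a depth of about 59 mm, the collar is down on the block and the arm is clear, with no verdict returned. I viewed 11 pictures against the limit of 10, and a touch test to find the fingertips' real height (about 27 mm above the reported TCP) peaked at about 54 N on the worktop, above the 40 N limit if that limit also covers the fingertips.

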